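Clear the jars off a new rack slat, slide it out to its tape and hold it down

TASK

The new slat for the plate rack lies on the low work stand with two paint jars on it: stand these jars in the two empty places of the row on the low jar shelf, centred on the pale round spots. Then slide the slat flat over the stand, to the robot's right, until its blue tape lies on the stand's outer edge, square to that edge, so that all beyond the tape hangs free for painting, and hold its tail down, for out there it tips by itself. Finish while still holding it there, and leave everything else on the bench as it is.

Things in the scene. Friction and masses are not known exactly. Their poses are not given: they have to be found in the camera images.
- slat: Slat of pale bare wood, 52 mm wide (x), 420 long (y), 18 thick (z), about 0.35 kg, loose and flat on the stand. Origin: centre of its underside; outer end at -y, tail at +y. It balances at its middle (jars off), so past the edge it tips unless the tail is held. The tail, sticking out behind the stand (50 mm still when the tape is on the edge), can be gripped from above across the width.
- slat_tape (a point): Centre of the blue tape band on the slat's top face. The band is 12 mm wide, runs straight across the slat and round its sides, and lies 250 mm from the outer end, 40 mm from the slat's middle towards the tail. Axes as the slat's.
- slat_tail (a point): Middle of the upper edge at the slat's tail end (170 mm from the tape). Axes as the slat's.
- stand: Low wooden work stand screwed to the bench: a flat top 110 mm (x) by 120 mm (y), 18 mm thick, on two uprights, its upper face 80 mm above the bench. Origin at the centre of its foot on the bench. Outward is its own -y direction (roughly to the robot's right).
- stand_edge (a point): Middle of the stand's outer upper edge, 60 mm from the stand's centre towards -y, 80 mm up. The edge runs along x. Axes as the stand's.
- jar_a: Lidded glass paint jar, diameter 46 mm, 62 mm tall, about 0.15 kg; origin at the centre of its underside, z up. Red lid; stands on the slat at the start.
- jar_b: Lidded glass paint jar, diameter 46 mm, 62 mm tall, about 0.15 kg; origin at the centre of its underside, z up. Blue lid; stands on the slat at the start.
- jar_shelf: Low dark wooden shelf fixed on the bench near the robot: board 74 mm deep (x), 340 long (y), upper face 36 mm above the bench; end cheeks 20 mm above the board, a lip 5 mm above it along the robot side. Five places in one row along y at its middle, 62 mm apart: three hold jars, two are empty. Origin: centre of its underside, on the bench.
- spot_1: First empty place in the row: a pale clean round spot, 48 mm across, on the dark shelf board; origin at its centre, on the board's upper face. Either jar may stand here.
- spot_2: Second empty place in the row, a pale spot just like the first; origin at its centre, on the board's upper face. Either jar may stand here.
- jar_c: Lidded glass paint jar, diameter 46 mm, 62 mm tall, about 0.15 kg; origin at the centre of its underside, z up. Yellow lid; already in the row on the shelf, to be left there.
- jar_d: Lidded glass paint jar, diameter 46 mm, 62 mm tall, about 0.15 kg; origin at the centre of its underside, z up. Green lid; already in the row on the shelf, to be left there.
- jar_e: Lidded glass paint jar, diameter 46 mm, 62 mm tall, about 0.15 kg; origin at the centre of its underside, z up. White lid; already in the row on the shelf, to be left there.
- rinse_mug: White mug, 76 mm across, 85 mm tall, to be left alone; origin under its centre.
- brush: Paint brush 200 mm long lying on the bench, low enough for the slat to pass over; to be left alone.
- paint_tin: Square paint tin, 150 x 130 mm, 96 mm tall, with a palette plate of 150 mm across on it (109 mm tall in all), left of the stand; to be left alone. Origin under its centre.
- water_can: Plain metal can, 70 mm across, 100 mm tall; to be left alone. Origin under its centre.
Not all that is in view belongs to the job. What is shaped like the jar_a but pink is not meant.

How it is judged:
By the outcome, as a careful person would: the job done as asked, in the order asked, and still so for the second after the job is handed in, while the arm keeps its last pose, push and grip.
It also fails if it takes over 59 s, if anything falls off the work surface, if the arm or the gripper's body presses on something with over 40 N, if the wrist force passes 120 N, or if a joint passes its speed limit or range.

ROBOT

A 6-joint arm with a two-finger parallel gripper is mounted at the origin on the work surface. World frame = base frame: x ahead of the robot, y to its left, z up, the work surface at z = 0. Lengths are in mm, angles in rad, forces in N, time in s.
With the tool pointing down it reaches from about 275 to 875 mm from the base axis. Payload 12.5 kg.
Tool frame: the origin (TCP) lies at the very end of the fingers, on their centre line; the grasp point (between the pads) lies 19 mm behind it; z points along the fingers, y is the line along which they close (so a half turn about z gives the same grasp; the last joint's range is limited). The gripper opens to 85 mm and grips with 20 to 120 N. Pads are 22 mm wide; open, the fingers measure 114 mm over their backs; the gripper's body (76 mm by 85 mm) begins 54 mm behind the grasp point. The pads swing forward as they close: fully open they stand 13 mm farther back than shut.
Start: joints at [1.041, 0.351, 1.652, -0, 1.139, -0.085], TCP at [236.62, 496.483, 231.29] pointing down, gripper open.
Joint ranges: [-2.75, 2.75], [-0.79, 2.1], [0.01, 2.65], [-1.57, 4.71], [0.07, 3.14], [-2.87, 2.87]. Speed limits (rad/s): [2.22, 2.22, 2.79, 3.14, 3.14, 3.14].

INTERFACE

Orientations are given as a rotation vector (axis times angle).
In Python, from rig import state, camera, job_done gives the robot as it stands.
- The arm moves only by the tool apply_moves, never from a script. Its argument "increments" is a list of rows, each a list of 7 numbers: the shift along the tool's x, y, z normalised to -1 to 1, where 1 is 20 mm, then the turn, a rotation vector about the tool's x, y, z normalised to -1 to 1, where 1 is 8 degrees, then the closure, from 0 (fully open) to 1 (shut). A call has 1 to 5 rows; each row shifts and turns the commanded pose from where the row before left it, along the tool's axes as they then stand; what a row does not reach is not made up. A row lasts 1/8 s, in which the tool goes at most 62.5 mm and 10.7 degrees, less where a joint would pass 70% of its speed; a pose out of reach is approached as far as the arm can. A call with a number of a shift or a turn outside -1 to 1 is refused whole. A call with a gripper value outside its range is refused whole. The fingers move at their own pace and stop on an object; "grip_force" is the grip in N (left out, the last holds). Time passes only in rows, so rows that do not move let the fingers close. It gives the time, the measured TCP pose, the force, the opening and the grip force at its end, in the units of the state.
- state(): the state, without advancing time (a new reading comes with each control period).
- camera(name): name is "side" or "top" or "wrist"; returns a dict with "color" (384x512x3 uint8, red, green, blue), "camera_matrix" (3x3 intrinsics, pixels), "xyz" and "orientation" of the camera in the world; the wrist camera has in their place "tool_from_camera" (4x4, takes a point from camera to tool coordinates, whose origin is the TCP and whose axes are the flange's). Camera axes: x right, y down, z forward; pixel columns grow to the right and rows downward; lengths in mm; the calibration is good to about 2 mm. A picture is of the moment at which its call begins: read the wrist's pose just before it. There is no depth.
- job_done(): hands the job in; it is judged then, once.
The state is a dict: "time": time; "joint_pos": joint angles; "qd": joint speeds; "effort": joint torques, N m; "tcp_pos": TCP position; "tcp_rot": TCP orientation; "ft_force": force on the tool from outside, world axes, zero at the start; "wrist_torque": the same for the moment, N m; "width": finger opening in mm; "grip_force": force on a finger pad.
Only numpy, scipy, OpenCV 4.12 (cv2) and the standard library are available. Lean on these libraries where they do the work, as an engineer would, in place of code of your own. Each camera call takes 0.05 s, during which the arm holds its last target. There are 200 camera calls.

## Working session

There is one attempt and no reset: what is moved stays moved. The work goes in short steps, Python scripts to look and compute and a tool call to move; the robot and the scene stay as the last step left them, time stands still between calls to the robot, and variables do not carry over. Pictures are saved under pics/ and viewed, at most 10 in all, crops included, and the job is handed in when it is done.

Besides the shell and the picture viewer there is one more tool, called after "Emit:" by a JSON object that holds its "op" and its "data". apply_moves: Moves the arm, as the interface text tells. Its arguments: {"type":"object","properties":{"increments":{"type":"array","items":{"type":"array","items":{"type":"number"}}},"grip_force":{"type":"number"}},"required":["increments"]}

```bash
mkdir -p pics; ls; python3 - <<'E'
from rig import state,camera
import cv2
print(state())
for n in ("top","side"):
    c=camera(n); cv2.imwrite(f"pics/{n}0.png",cv2.cvtColor(c["color"],cv2.COLOR_RGB2BGR))
    print(n,c["camera_matrix"],c["xyz"],c["orientation"])
c=camera("wrist");print(c["tool_from_camera"])
E
```

```text
pics
{'time': 0.0, 'joint_pos': array([ 1.04142650e+00,  3.51231994e-01,  1.65244532e+00,  1.75013506e-05,
        1.13908952e+00, -8.45734401e-02]), 'qd': array([ 0.00110196,  0.00165045, -0.00061592,  0.00137124, -0.0017281 ,
       -0.00182828]), 'effort': array([ 8.11957088e-04, -5.06106913e+01, -2.91407722e+01, -9.27021165e-05,
        4.61353877e-03,  1.98946539e-07]), 'tcp_pos': array([236.4394983 , 496.21061633, 230.75267436]), 'tcp_rot': array([-6.92868687e-01, -3.06385541e+00,  1.75042469e-03]), 'ft_force': array([0.78212984, 0.3685375 , 0.78791676]), 'wrist_torque': array([0.00686578, 0.01947664, 0.03456992]), 'grip_force': 0.0, 'width': 85.53556289261492}
top [[382.95727941   0.         257.42021614]
 [  0.         382.95727941 189.78296022]
 [  0.           0.           1.        ]] [ 389.99379732  -12.68182293 1055.43618515] [-2.16210633  2.06637121 -0.21334306]
side [[448.83330206   0.         256.76451505]
 [  0.         448.83330206 190.17751078]
 [  0.           0.           1.        ]] [ 371.06953799 1067.46373293  805.35468916] [-0.26406042  2.66583139 -1.45526701]
[[ 4.99960435e-04 -9.61121557e-01 -2.76125158e-01  6.95418594e+01]
 [ 9.99999725e-01  3.29207060e-04  6.64743106e-04 -3.63026064e-01]
 [-5.47996578e-04 -2.76125414e-01  9.61121457e-01 -1.40708473e+02]
 [ 0.00000000e+00  0.00000000e+00  0.00000000e+00  1.00000000e+00]]
```

View pics/top0.png

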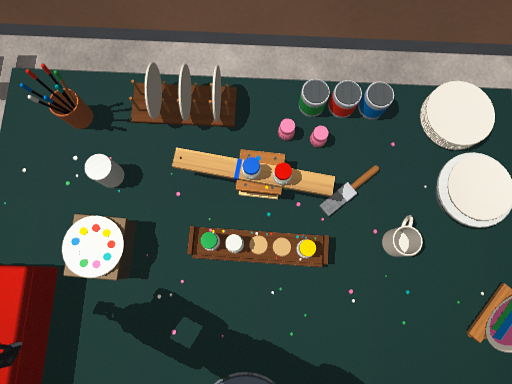

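View pics/side0.png

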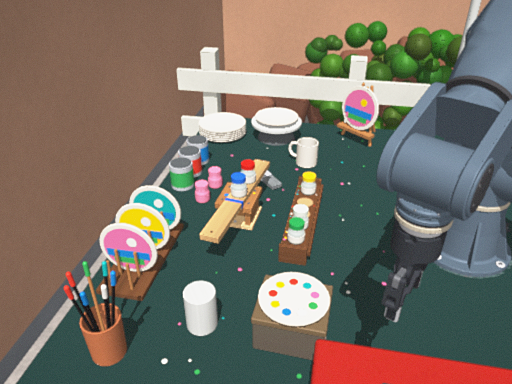

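The top view shows the slat from its tail at (175,155) to its outer end at (333,187). Blue and red lids are at (251,166) and (283,171), the tape is near (240,170), and the empty spots are at (259,245) and (282,247). Next I'll measure these.

```bash
cat > h.py <<'E'
import numpy as np,cv2
from rig import state,camera
from scipy.spatial.transform import Rotation as R
def grab(n,save=None):
    s=state(); c=camera(n); 
    if n=="wrist":
        T=np.eye(4);T[:3,:3]=R.from_rotvec(s["tcp_rot"]).as_matrix();T[:3,3]=s["tcp_pos"];T=T@np.array(c["tool_from_camera"])
        c["o"],c["R"]=T[:3,3],T[:3,:3]
    else: c["o"],c["R"]=np.array(c["xyz"]),R.from_rotvec(c["orientation"]).as_matrix()
    if save: cv2.imwrite(save,cv2.cvtColor(c["color"],cv2.COLOR_RGB2BGR))
    c["hsv"]=cv2.cvtColor(c["color"],cv2.COLOR_RGB2HSV)
    return c
def cast(c,uv,z):
    uv=np.atleast_2d(np.float64(uv)); d=np.c_[uv,np.ones(len(uv))]@np.linalg.inv(c["camera_matrix"]).T@c["R"].T
    return c["o"]+d*((z-c["o"][2])/d[:,2])[:,None]
def proj(c,p):
    q=(np.atleast_2d(p)-c["o"])@c["R"]@c["camera_matrix"].T; return q[:,:2]/q[:,2:]
def blobs(c,lo,hi,amin=30,roi=None):
    m=cv2.inRange(c["hsv"],np.array(lo),np.array(hi))
    if roi: k=np.zeros_like(m);k[roi[1]:roi[3],roi[0]:roi[2]]=1;m=m*k
    n,l,st,ce=cv2.connectedComponentsWithStats(m)
    return [(ce[i].round(1),st[i,4],st[i,:4]) for i in range(1,n) if st[i,4]>=amin],m
def rel(p,s=None):
    "world point -> tool axes offset from TCP in units of 20 mm"
    s=s or state(); return R.from_rotvec(s["tcp_rot"]).inv().apply(np.array(p)-s["tcp_pos"])/20
E
python3 - <<'E'
from h import *
c=grab("top")
roi=(165,135,345,275)
for nm,lo,hi,z in [("red",(0,180,120),(6,255,255),160),("red2",(172,180,120),(180,255,255),160),("blue",(102,150,80),(125,255,255),160),("green",(45,120,70),(85,255,255),98),("yellow",(20,150,120),(32,255,255),98),("white",(0,0,190),(180,40,255),98),("pale",(8,60,150),(20,160,255),36)]:
    for ce,a,b in blobs(c,lo,hi,20,roi)[0]: print(nm,ce,a,b,cast(c,ce,z)[0].round(1))
x0,y0,x1,y1=roi
im=cv2.resize(c["color"][y0:y1,x0:x1],None,fx=4,fy=4,interpolation=cv2.INTER_CUBIC)
cv2.imwrite("pics/top1.png",cv2.cvtColor(im,cv2.COLOR_RGB2BGR))
E
```

```text
red [282.8 170.7] 236 [275 162  17  18] [623.  -66.8 160. ]
blue [251.1 165.1] 236 [243 156  18  19] [633.4  10.2 160. ]
blue [237.5 168.7] 88 [234 158   8  22] [622.9  42.6 160. ]
green [208.3 239.7] 215 [200 232  17  17] [453.9 108.8  98. ]
yellow [307.4 247.5] 229 [299 239  17  17] [ 445.8 -137.6   98. ]
white [275.5 177.9] 22 [273 173   9  10] [619.2 -52.4  98. ]
white [343.5 191.5] 23 [342 185   3  13] [ 591.5 -227.1   98. ]
white [233.1 242.3] 217 [226 234  16  18] [450.3  46.9  98. ]
white [299.1 249.8] 32 [297 241   8  17] [ 439.2 -117.2   98. ]
pale [204.5 162. ] 1231 [172 147  65  31] [670.  142.1  36. ]
pale [242.1 172. ] 65 [239 158  11  22] [646.4  37.1  36. ]
pale [268.3 175.7] 173 [251 160  31  26] [639.3 -35.1  36. ]
pale [314.7 182.4] 720 [284 169  51  26] [ 626.3 -162.4   36. ]
pale [259.6 195.9] 60 [239 194  39   5] [582.  -13.8  36. ]
pale [259.3 244.3] 237 [251 234  17  21] [452.  -18.6  36. ]
pale [281.4 246.4] 281 [272 237  19  20] [449.2 -77.1  36. ]
```

View pics/top1.png

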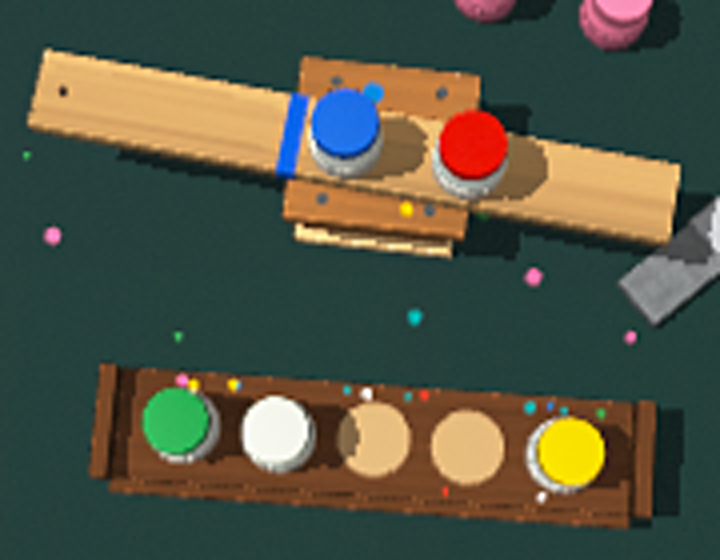

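Row and slat are located: spots at about (450,-15) and (448,-76), blue jar (633,10), red jar (623,-67). I'll travel there while turning so the fingers close across the row.

Emit:
{"op": "apply_moves", "data": {"increments": [[-1,-0.45,0,0,0,1,0],[-1,-0.25,0,0,0,1,0],[-1,-0.15,0,0,0,1,0],[-1,0,0,0,0,1,0],[-1,0.1,0,0,0,1,0]]}}

```text
time: 0.82
tcp_pos: [303.5, 417.5, 231.2]
tcp_rot: [-1.705, -2.639, 0.0]
ft_force: [0.3, 0.2, -0.3]
width: 85.4
grip_force: 0.0
```

Emit:
{"op": "apply_moves", "data": {"increments": [[-1,0.25,0,0,0,1,0],[-1,0.4,0,0,0,1,0],[-1,0.55,0,0,0,1,0],[-1,0.75,0,0,0,0.3,0],[-1,0.75,0,0,0,0,0]]}}

```text
time: 1.45
tcp_pos: [373.1, 325.8, 231.2]
tcp_rot: [-2.258, -2.184, 0.0]
ft_force: [0.8, 0.2, 0.5]
width: 85.5
grip_force: 0.0
```

Emit:
{"op": "apply_moves", "data": {"increments": [[-1,0.75,0,0,0,0,0],[-1,0.75,0,0,0,0,0],[-1,0.75,0,0,0,0,0],[-1,0.75,0,0,0,0,0],[-1,0.75,0,0,0,0,0]]}}

```text
time: 2.08
tcp_pos: [444.7, 223.4, 231.2]
tcp_rot: [-2.258, -2.185, 0.0]
ft_force: [0.9, 0.7, 0.6]
width: 85.7
grip_force: 0.0
```

Emit:
{"op": "apply_moves", "data": {"increments": [[-1,1,0,0,0,0,0],[-1,1,0,0,0,0,0],[-1,1,0,0,0,0,0],[-1,1,0,0,0,0,0],[-1,1,0,0,0,0,0]]}}

```text
time: 2.7
tcp_pos: [541.5, 120.1, 231.2]
tcp_rot: [-2.258, -2.184, 0.0]
ft_force: [-0.5, 0.7, -0.1]
width: 85.3
grip_force: 0.0
```

Emit:
{"op": "apply_moves", "data": {"increments": [[-1,1,0,0,0,0,0],[-1,1,0,0,0,0,0],[-1,1,0,0,0,0,0],[-0.5,0.5,0,0,0,0,0],[0,0,0,0,0,0,0]]}}

```text
time: 3.32
tcp_pos: [608.7, 48.4, 230.9]
tcp_rot: [-2.258, -2.183, 0.001]
ft_force: [-0.3, -0.8, -0.7]
width: 85.4
grip_force: 0.0
```

```bash
python3 - <<'E'
from h import *
c=grab("wrist","pics/w1.png"); s=state()
print(s["tcp_pos"],s["tcp_rot"],c["camera_matrix"].tolist())
for nm,lo,hi,z in [("red",(0,180,90),(6,255,255),160),("blue",(102,150,60),(125,255,255),160)]:
    for ce,a,b in blobs(c,lo,hi,200)[0]: print(nm,ce,a,b,cast(c,ce,z)[0].round(1),cast(c,ce,98)[0].round(1))
E
```

```text
[608.32489601  48.90850565 231.05174873] [-2.25752142e+00 -2.18392398e+00  5.58594134e-04] [[268.3780703500637, 0.0, 257.7153383463133], [0.0, 268.3780703500637, 195.5994915822843], [0.0, 0.0, 1.0]]
red [415.1 354.2] 290 [405 345  23  25] [ 759.3 -110.8  160. ] [ 802.6 -177.8   98. ]
blue [288.5 249.1] 841 [267 234  44  29] [634.5   7.9 160. ] [641.3 -24.3  98. ]
blue [405.8 376.5] 322 [394 366  27  18] [ 753.5 -139.   160. ] [ 795.1 -214.2   98. ]
```

View pics/w1.png

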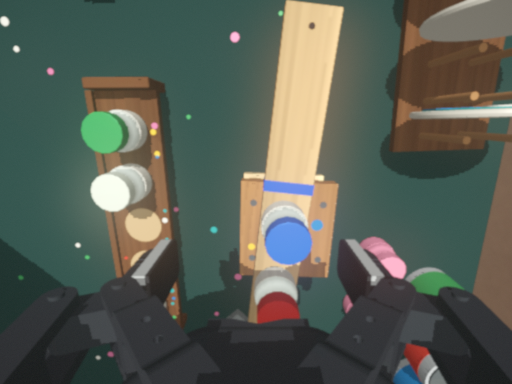

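The wrist view shows the blue lid centred near (288,241), the tape at (288,187), the slat tail at the top near (287..343, 2..12), and the stand's right corners at (337,183) and (328,277).

```bash
python3 - <<'E'
from h import *
c=grab("wrist"); s=state()
for nm,lo,hi in [("blue",(98,120,40),(125,255,255))]:
    for ce,a,b in blobs(c,lo,hi,100,(230,170,340,320))[0]: 
        print(nm,ce,a,b,"bbc",[b[0]+b[2]/2-.5,b[1]+b[3]/2-.5],cast(c,[b[0]+b[2]/2-.5,b[1]+b[3]/2-.5],160)[0].round(1),cast(c,ce,98)[0].round(1))
print("slat tail",cast(c,[(287,2),(343,12)],98).round(1).tolist())
print("stand corners",cast(c,[(337,183),(328,277),(241,180)],80).round(1).tolist())
print("tape ends",cast(c,[(264,185),(313,190)],98).round(1).tolist())
print("spot1",cast(c,(144,225),36).round(1), "G W", cast(c,[(106,132),(111,191)],98).round(1).tolist())
print(rel([633.5,10,160]))
E
```

```text
blue [288.1 188.1] 411 [265 182  48  13] bbc [np.float64(288.5), np.float64(188.0)] [634.2  63.3 160. ] [640.6  47.1  98. ]
blue [288.1 241.6] 1623 [266 219  46  46] bbc [np.float64(288.5), np.float64(241.5)] [634.2  15.6 160. ] [640.5 -14.5  98. ]
slat tail [[639.9, 216.1, 98.0], [689.6, 206.9, 98.0]]
stand corners [[697.1, 46.5, 80.0], [691.8, -72.8, 80.0], [590.2, 53.5, 80.0]]
tape ends [[615.4, 51.3, 98.0], [666.9, 44.2, 98.0]]
spot1 [[453.8 -13.8  36. ]] G W [[459.9, 110.6, 98.0], [453.7, 50.1, 98.0]]
[-1.91832415  1.33203366  3.55719861]
```

Emit:
{"op": "apply_moves", "data": {"increments": [[-0.9,0.7,0.65,0,0,0,0],[-0.8,0.65,1,0,0,0,0.1],[0,0,1,0,0,0,0.2],[0,0,1,0,0,0,0.2],[0,0,1,0,0,0,0.2]]}}

```text
time: 4.05
tcp_pos: [634.6, 13.2, 136.8]
tcp_rot: [-2.257, -2.184, 0.001]
ft_force: [0.3, -0.3, -0.2]
width: 68.5
grip_force: 0.0
```

Emit:
{"op": "apply_moves", "data": {"increments": [[0,0,1,0,0,0,0.2],[0,0,0,0,0,0,0.2]]}}

```text
time: 4.3
tcp_pos: [633.7, 13.6, 116.4]
tcp_rot: [-2.256, -2.183, 0.003]
ft_force: [-0.3, 0.2, 0.3]
width: 68.0
grip_force: 0.0
```

```bash
python3 - <<'E'
from h import *
c=grab("wrist","pics/w2.png"); s=state()
print(s["tcp_pos"],s["width"],s["ft_force"])
for ce,a,b in blobs(c,(98,120,40),(125,255,255),100)[0]: 
    q=[b[0]+b[2]/2-.5,b[1]+b[3]/2-.5];print(ce,a,b,q,cast(c,q,160)[0].round(1),rel(cast(c,q,160)[0],s)*20)
E
```

```text
[634.40939893  13.60586995 117.70502225] 68.41731366745951 [ 1.0958323  -0.36969189  0.77970454]
[266.8 180. ] 1377 [226 167  85  26] [np.float64(268.0), np.float64(179.5)] [639.5  61.2 160. ] [ 47.76952609   3.47916566 -42.2995102 ]
[258.4 281.2] 6663 [211 235  96  89] [np.float64(258.5), np.float64(279.0)] [634.7  19.3 160. ] [ 5.73061455e+00  1.88247419e-02 -4.22951011e+01]
[315.  240.7] 132 [309 234  12  15] [np.float64(314.5), np.float64(241.0)] [657.3  35.8 160. ] [ 22.92516746  22.13523062 -42.31993721]
```

View pics/w2.png

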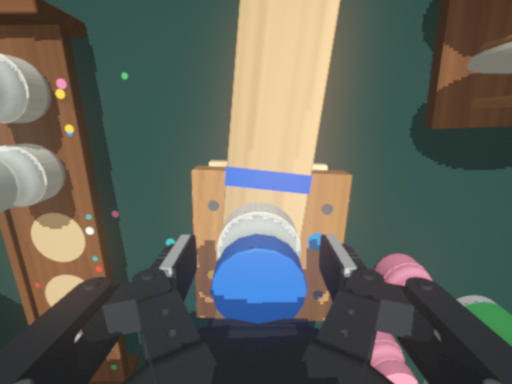

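The blue lid's arc spans columns 211–306 and starts at row 235, so it is centred between the fingers and about 4 mm toward +x of the tool. I'll nudge over and grip.

Emit:
{"op": "apply_moves", "data": {"increments": [[0.15,0,0,0,0,0,0.2],[0,0,0,0,0,0,1],[0,0,0,0,0,0,1],[0,0,0,0,0,0,1],[0,0,0,0,0,0,1]], "grip_force": 40}}

```text
time: 4.97
tcp_pos: [635.0, 16.9, 119.4]
tcp_rot: [2.257, 2.184, 0.001]
ft_force: [-2.2, 1.6, 5.0]
width: 43.9
grip_force: 40.2
```

Emit:
{"op": "apply_moves", "data": {"increments": [[0,0,-1,0,0,0,1],[0,0,-1,0,0,0,1],[0,0,0,0,0,0,1]]}}

```text
time: 5.35
tcp_pos: [635.7, 16.7, 160.8]
tcp_rot: [2.256, 2.183, 0.004]
ft_force: [-0.5, -0.0, -1.1]
width: 43.5
grip_force: 41.1
```

```bash
cat >m.py <<'E'
from h import *
def lid(c,s,lo,hi,h=42):
    for ce,a,b in blobs(c,lo,hi,1500)[0]:
        m=blobs(c,lo,hi,1500)[1]
        n,l=cv2.connectedComponents(m); k=(l==l[int(ce[1]),int(ce[0])]).astype(np.uint8)
        up=[(x,np.flatnonzero(k[:,x])[0]) for x in range(b[0]+4,b[0]+b[2]-4) if k[:,x].any()]
        P=cast(c,up,s["tcp_pos"][2]+h)[:,:2]   # far rim on lid plane
        A=np.c_[2*P,np.ones(len(P))]; q=np.linalg.lstsq(A,(P**2).sum(1),rcond=None)[0]
        r=np.sqrt(q[2]+q[:2]@q[:2]); print("lid",b,q[:2].round(1),"r",r.round(1),"tool mm",(rel([*q[:2],s["tcp_pos"][2]+h],s)*20).round(1))
E
python3 - <<'E'
from m import *
c=grab("wrist"); s=state(); print(s["tcp_pos"],s["width"],s["grip_force"])
lid(c,s,(98,120,40),(125,255,255))
t=grab("top")
for ce,a,b in blobs(t,(98,120,40),(125,255,255),100,(165,135,345,275))[0]: print(ce,b,cast(t,[b[0]+b[2]/2-.5,b[1]+b[3]/2-.5],200)[0].round(1))
for lo,hi in [((0,180,60),(6,255,255))]:
  for ce,a,b in blobs(t,lo,hi,100,(165,135,345,275))[0]: print(ce,b,cast(t,[b[0]+b[2]/2-.5,b[1]+b[3]/2-.5],160)[0].round(1))
E
```

```text
[635.00987087  16.69338586 159.34466422] 43.8559074962567 41.07898193411529
lid [210 239  96  85] [635.9  20.7] r 18.1 tool mm [  4.    0.9 -42. ]
[284.8 171. ] [279 163  13  17] [622.5 -72.1 160. ]
```

```bash
python3 - <<'E'
from h import *
c=grab("wrist"); s=state()
h=c["hsv"]; print("col258 V", h[236:330:4,258,2].tolist(), "S",h[236:330:4,258,1].tolist())
im=cv2.resize(c["color"][200:360,180:340],None,fx=3.5,fy=3.5,interpolation=cv2.INTER_CUBIC); cv2.imwrite("pics/w3.png",im[:,:,::-1])
E
```

```text
col258 V [203, 179, 182, 183, 219, 235, 234, 234, 234, 234, 234, 234, 234, 233, 233, 232, 167, 162, 161, 160, 159, 157, 85, 65] S [8, 128, 133, 141, 147, 157, 159, 163, 167, 168, 170, 171, 173, 174, 175, 176, 183, 184, 185, 185, 186, 184, 102, 75]
```

View pics/w3.png

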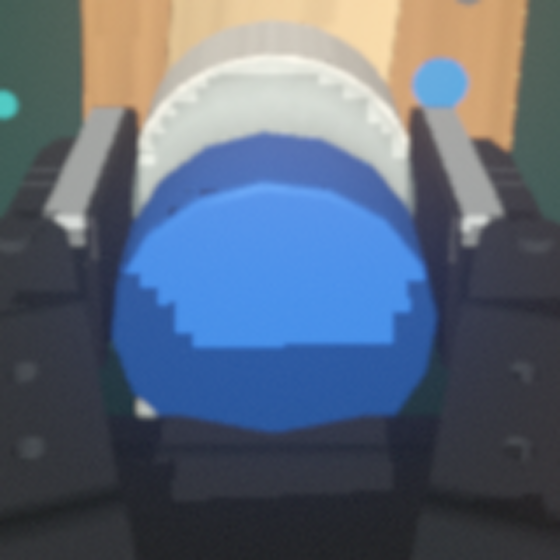

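The crop shows the lid's side band at rows 238–252, and its top disc from row 252 to 323 with centre near (258.4,288). The earlier estimates had included the side band.

```bash
python3 - <<'E'
from h import *
c=grab("wrist"); s=state(); z=s["tcp_pos"][2]+42
P=cast(c,[(258.4,288),(212,290),(305,290),(258.4,252.3),(258.4,323)],z); print(s["tcp_pos"],P.round(1).tolist(),(rel(P,s)*20).round(1).tolist())
print("spots",[ (rel(p,s)).round(2) for p in ([450,-14.5,36+62],[448,-76,98])])
E
```

```text
[634.25942504  16.77746252 157.61460436] [[634.9, 16.9, 199.6], [615.1, 16.6, 199.6], [654.8, 15.3, 199.6], [635.5, 33.7, 199.6], [634.4, -1.0, 199.6]] [[0.1, 0.6, -42.0], [-0.8, -19.2, -42.0], [-0.8, 20.5, -42.0], [17.0, 0.6, -42.0], [-17.8, 0.7, -42.0]]
spots [array([-1.87, -9.15,  2.99]), array([-4.94, -9.15,  2.99])]
```

Emit:
{"op": "apply_moves", "data": {"increments": [[-0.2,-1,0,0,0,0,1],[-0.2,-1,0,0,0,0,1],[-0.2,-1,0,0,0,0,1],[-0.2,-1,0,0,0,0,1],[-0.2,-1,0,0,0,0,1]]}}

```text
time: 6.18
tcp_pos: [533.1, -0.0, 157.7]
tcp_rot: [-2.257, -2.184, 0.001]
ft_force: [-0.3, 0.6, -2.0]
width: 43.5
grip_force: 41.1
```

Emit:
{"op": "apply_moves", "data": {"increments": [[-0.2,-1,0,0,0,0,1],[-0.2,-1,0,0,0,0,1],[-0.2,-1,0,0,0,0,1],[-0.2,-1,0,0,0,0,1],[0,0,0,0,0,0,1]]}}

```text
time: 6.8
tcp_pos: [452.7, -13.3, 158.0]
tcp_rot: [-2.258, -2.183, 0.001]
ft_force: [-0.5, 0.2, -0.8]
width: 43.2
grip_force: 41.1
```

```bash
python3 - <<'E'
from h import *
s0=state(); print(s0["tcp_pos"])
c=grab("wrist"); t=grab("top")
def use(png,pos):
    d=dict(c); T=np.eye(4);T[:3,:3]=R.from_rotvec([-2.2575,-2.1839,0]).as_matrix();T[:3,3]=pos;T=T@np.array(c["tool_from_camera"])
    d["o"],d["R"]=T[:3,3],T[:3,:3]; d["hsv"]=cv2.cvtColor(cv2.imread(png),cv2.COLOR_BGR2HSV); return d
def spots(d,roi,a):
    m=blobs(d,(8,50,110),(24,190,255),a,roi)[1]
    for cn in cv2.findContours(m,cv2.RETR_EXTERNAL,cv2.CHAIN_APPROX_NONE)[0]:
        if cv2.contourArea(cn)<a: continue
        P=cast(d,cn[:,0],36)[:,:2].astype(np.float32); (q,r)=cv2.minEnclosingCircle(P); print(cv2.boundingRect(cn),"circle",np.round(q,1),round(r,1),"mean",P.mean(0).round(1))
spots(use("pics/w1.png",[608.3,48.7,231.1]),(110,195,175,275),200)
print("w2");spots(use("pics/w2.png",[634.4,13.6,117.3]),(20,205,100,310),200)
print("top0"); t0=dict(t); t0["hsv"]=cv2.cvtColor(cv2.imread("pics/top0.png"),cv2.COLOR_BGR2HSV); spots(t0,(240,225,295,262),60)
print(rel([450,-13,100],s0))
E
```

```text
[452.67429879 -13.3496256  158.01456508]
(110, 195, 62, 80) circle [445.8 -30.1] 71.2 mean [437.1 -25.7]
w2
(20, 205, 80, 105) circle [453.1 -36.5] 64.4 mean [451.2 -25.7]
top0
(240, 230, 55, 32) circle [450.1 -38.6] 80.6 mean [450.8 -39.4]
[ 0.01263737 -0.13111332  2.90087216]
```

```bash
python3 - <<'E'
from h import *
c=grab("wrist"); t=grab("top")
def use(png,pos):
    d=dict(c); T=np.eye(4);T[:3,:3]=R.from_rotvec([-2.2575,-2.1839,0]).as_matrix();T[:3,3]=pos;T=T@np.array(c["tool_from_camera"])
    d["o"],d["R"]=T[:3,3],T[:3,:3]; d["hsv"]=cv2.cvtColor(cv2.imread(png),cv2.COLOR_BGR2HSV); return d
def spots(d,roi,a,v,s):
    m=blobs(d,(8,40,v),(26,s,255),a,roi)[1]
    for cn in cv2.findContours(m,cv2.RETR_EXTERNAL,cv2.CHAIN_APPROX_NONE)[0]:
        if cv2.contourArea(cn)<a: continue
        P=cast(d,cn[:,0],36)[:,:2].astype(np.float32); (q,r)=cv2.minEnclosingCircle(P); print(cv2.boundingRect(cn),"circle",np.round(q,1),round(r,1))
w1=use("pics/w1.png",[608.3,48.7,231.1]); print(w1["hsv"][225,[120,144,165]])
spots(w1,(115,195,170,250),200,130,150)
w2=use("pics/w2.png",[634.4,13.6,117.3]); print("w2",w2["hsv"][237,[25,58,95]]);spots(w2,(20,205,95,275),200,130,150)
t0=dict(t); t0["hsv"]=cv2.cvtColor(cv2.imread("pics/top0.png"),cv2.COLOR_BGR2HSV); print("top0",t0["hsv"][246,[270,281,252]]); spots(t0,(240,225,295,262),60,150,150)
E
```

```text
[[ 14 107 153]
 [ 19  78 233]
 [ 13 122 149]]
(115, 195, 55, 55) circle [452.1 -10.8] 52.4
w2 [[ 13 130 145]
 [ 19  81 230]
 [ 13 127 148]]
(20, 205, 75, 70) circle [453.4 -17.1] 49.1
top0 [[ 12 170 120]
 [ 18 117 231]
 [ 16 120 130]]
(272, 237, 19, 20) circle [449.  -76.9] 25.1
(251, 232, 17, 23) circle [455.4 -11.8] 29.1
```

```bash
python3 - <<'E'
from h import *
c=grab("wrist")
def use(png,pos):
    d=dict(c); T=np.eye(4);T[:3,:3]=R.from_rotvec([-2.2575,-2.1839,0]).as_matrix();T[:3,3]=pos;T=T@np.array(c["tool_from_camera"])
    d["o"],d["R"]=T[:3,3],T[:3,:3]; d["hsv"]=cv2.cvtColor(cv2.imread(png),cv2.COLOR_BGR2HSV); return d
def spots(d,roi,a):
    m=blobs(d,(15,40,175),(26,110,255),a,roi)[1]
    for cn in cv2.findContours(m,cv2.RETR_EXTERNAL,cv2.CHAIN_APPROX_NONE)[0]:
        if cv2.contourArea(cn)<a: continue
        P=cast(d,cn[:,0],36)[:,:2].astype(np.float32); (q,r)=cv2.minEnclosingCircle(P); print(cv2.boundingRect(cn),"circle",np.round(q,1),round(r,1))
spots(use("pics/w1.png",[608.3,48.7,231.1]),(115,195,170,262),200)
print("w2");spots(use("pics/w2.png",[634.4,13.6,117.3]),(20,205,95,310),200)
print("tcp",state()["tcp_pos"])
E
```

```text
(125, 213, 37, 29) circle [453.  -13.9] 25.4
w2
(45, 274, 39, 32) circle [447.5 -70.2] 23.3
(31, 219, 55, 44) circle [453.6 -14.2] 24.4
tcp [454.17206607 -13.2523418  158.20797321]
```

Emit:
{"op": "apply_moves", "data": {"increments": [[0.05,-0.05,1,0,0,0,1],[0,0,1,0,0,0,1],[0,0,1,0,0,0,1],[0,0,1,0,0,0,1],[0,0,0.7,0,0,0,1]]}}

```text
time: 7.68
tcp_pos: [452.7, -12.2, 63.4]
tcp_rot: [-2.257, -2.184, 0.001]
ft_force: [-0.8, -1.1, -1.3]
width: 43.6
grip_force: 41.1
```

Emit:
{"op": "apply_moves", "data": {"increments": [[0,0,0.3,0,0,0,1],[0,0,0.05,0,0,0,1],[0,0,0,0,0,0,1]]}}

```text
time: 8.05
tcp_pos: [452.9, -12.3, 57.6]
tcp_rot: [2.257, 2.184, 0.001]
ft_force: [0.1, 0.4, -1.6]
width: 43.5
grip_force: 41.1
```

Emit:
{"op": "apply_moves", "data": {"increments": [[0,0,0.05,0,0,0,1],[0,0,0,0,0,0,0.5],[0,0,0,0,0,0,0.2],[0,0,0,0,0,0,0.2],[0,0,-1,0,0,0,0.2]]}}

```text
time: 8.68
tcp_pos: [451.9, -12.2, 75.7]
tcp_rot: [-2.256, -2.183, 0.002]
ft_force: [0.2, 0.4, 0.5]
width: 68.3
grip_force: 0.0
```

Emit:
{"op": "apply_moves", "data": {"increments": [[0,0,-1,0,0,0,0.2],[0,0,-1,0,0,0,0.2],[0,0,-1,0,0,0,0.2],[0,0,-1,0,0,0,0.2],[0,0,-1,0,0,0,0.2]]}}

```text
time: 9.3
tcp_pos: [452.6, -12.3, 176.9]
tcp_rot: [2.258, 2.185, 0.0]
ft_force: [-0.4, -0.4, 0.2]
width: 68.6
grip_force: 0.0
```

Emit:
{"op": "apply_moves", "data": {"increments": [[-0.2,1,0,0,0,0,0.2],[-0.2,1,0,0,0,0,0.2],[-0.2,1,0,0,0,0,0.2],[-0.2,1,0,0,0,0,0.2],[-0.2,1,0,0,0,0,0.2]]}}

```text
time: 9.93
tcp_pos: [552.5, -35.7, 176.2]
tcp_rot: [-2.258, -2.184, 0.0]
ft_force: [0.3, -0.2, 0.8]
width: 68.6
grip_force: 0.0
```

```bash
python3 - <<'E'
from h import *
t=grab("top","pics/t2.png"); s=state(); print(s["tcp_pos"])
roi=(190,225,330,275)
for nm,lo,hi in [("blue",(98,120,60),(125,255,255)),("green",(45,120,70),(85,255,255)),("yellow",(20,150,120),(32,255,255)),("white",(0,0,200),(180,30,255))]:
    m=blobs(t,lo,hi,60,roi)[1]
    for cn in cv2.findContours(m,cv2.RETR_EXTERNAL,cv2.CHAIN_APPROX_NONE)[0]:
        if cv2.contourArea(cn)<60: continue
        q,r=cv2.minEnclosingCircle(cn); print(nm,cv2.boundingRect(cn),np.round(q,1),round(r,1),cast(t,q,98)[0].round(1))
x0,y0,x1,y1=(165,135,345,275)
im=cv2.resize(t["color"][y0:y1,x0:x1],None,fx=4,fy=4,interpolation=cv2.INTER_CUBIC);cv2.imwrite("pics/top2.png",im[:,:,::-1])
E
```

```text
[554.39753704 -36.23992743 176.30556751]
green (200, 232, 17, 17) [208.3 239.9] 8.4 [453.3 108.7  98. ]
yellow (302, 239, 14, 17) [307.7 247.6] 8.6 [ 445.6 -138.4   98. ]
```

View pics/top2.png

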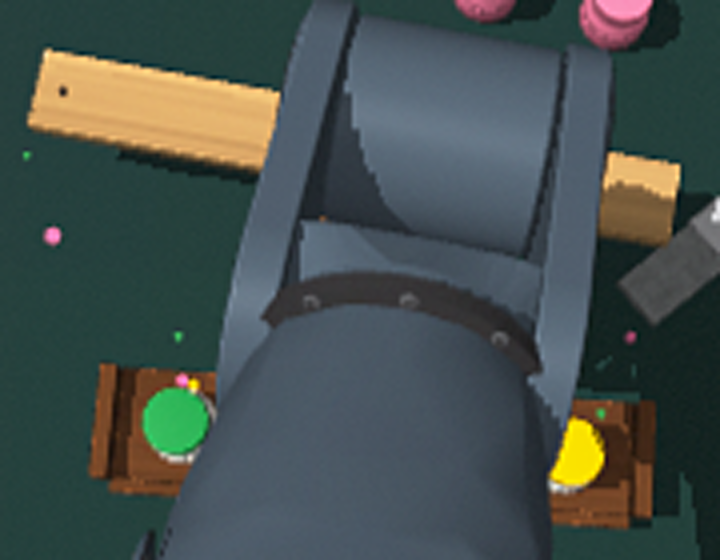

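The arm hides the row and spots in this view; green (175,420) and yellow (578,455) haven't moved. I'll go on to the red jar.

Emit:
{"op": "apply_moves", "data": {"increments": [[-0.35,0.9,0,0,0,0,0.2],[-0.35,0.9,0,0,0,0,0.2],[-0.35,0.9,0,0,0,0,0.2],[-0.3,0.85,0,0,0,0,0.2],[0,0,0,0,0,0,0.2]]}}

```text
time: 10.6
tcp_pos: [622.1, -65.1, 175.9]
tcp_rot: [-2.258, -2.184, 0.0]
ft_force: [0.4, 0.0, -0.2]
width: 68.4
grip_force: 0.0
```

```bash
python3 - <<'E'
from h import *
c=grab("wrist"); s=state(); print(s["tcp_pos"])
m=cv2.inRange(c["hsv"],(0,120,40),(8,255,255))|cv2.inRange(c["hsv"],(172,120,40),(180,255,255))
n,l,st,ce=cv2.connectedComponentsWithStats(m); i=1+np.argmax(st[1:,4]); b=st[i]; k=l==i; print(b)
cx=int(b[0]+b[2]/2); print(c["hsv"][b[1]-2:b[1]+b[3]+2:3,cx,2].tolist())
w=[(r,np.ptp(np.flatnonzero(k[r]))) for r in range(b[1],b[1]+b[3],3)]; print(w)
for z in(160,): print(cast(c,[(cx,b[1]+b[3]),(b[0],b[1]+b[3]*.6),(b[0]+b[2],b[1]+b[3]*.6)],z).round(1).tolist())
cv2.imwrite("pics/w4.png",cv2.resize(c["color"][180:384,130:390],None,fx=2.5,fy=2.5,interpolation=cv2.INTER_CUBIC)[:,:,::-1])
E
```

```text
[621.49436412 -64.77956026 175.87319703]
[ 229  198   65   64 3222]
[205, 189, 196, 245, 240, 241, 240, 240, 239, 239, 239, 239, 239, 239, 239, 238, 239, 238, 238, 238, 238, 237, 235]
[(198, np.int64(13)), (201, np.int64(27)), (204, np.int64(37)), (207, np.int64(43)), (210, np.int64(49)), (213, np.int64(51)), (216, np.int64(53)), (219, np.int64(58)), (222, np.int64(61)), (225, np.int64(63)), (228, np.int64(64)), (231, np.int64(64)), (234, np.int64(63)), (237, np.int64(62)), (240, np.int64(61)), (243, np.int64(58)), (246, np.int64(56)), (249, np.int64(52)), (252, np.int64(47)), (255, np.int64(37)), (258, np.int64(28)), (261, np.int64(11))]
[[623.9, -85.7, 160.0], [604.1, -66.8, 160.0], [645.4, -68.2, 160.0]]
```

View pics/w4.png

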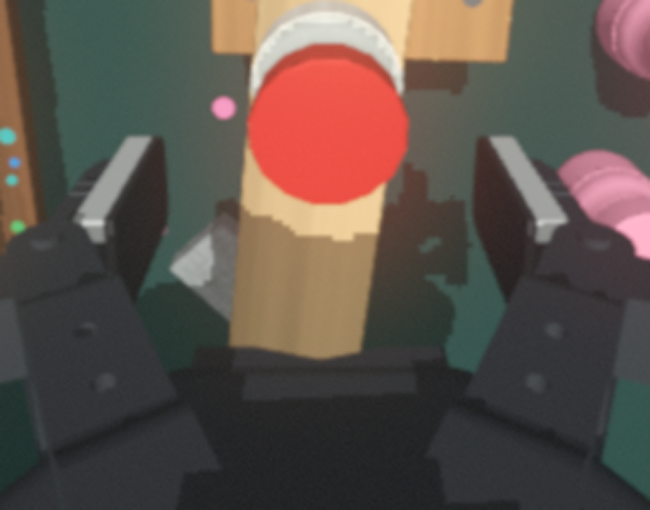

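The red lid is fully in view: its top disc covers rows 205–262, giving a centre near (624.7,-65). The TCP is on it apart from 3 mm in tool y. I'll descend and grip.

Emit:
{"op": "apply_moves", "data": {"increments": [[0,0.15,1,0,0,0,0.2],[0,0,1,0,0,0,0.2],[0,0,0.9,0,0,0,0.2],[0,0,0,0,0,0,1],[0,0,0,0,0,0,1]], "grip_force": 40}}

```text
time: 11.28
tcp_pos: [625.0, -65.0, 118.6]
tcp_rot: [2.257, 2.185, 0.0]
ft_force: [-0.1, 0.5, -2.0]
width: 43.8
grip_force: 40.9
```

Emit:
{"op": "apply_moves", "data": {"increments": [[0,0,0,0,0,0,1],[0,0,0,0,0,0,1],[0,0,-1,0,0,0,1],[0,0,-1,0,0,0,1],[0,0,0,0,0,0,1]]}}

```text
time: 11.9
tcp_pos: [626.1, -65.2, 161.0]
tcp_rot: [2.255, 2.182, 0.004]
ft_force: [0.4, -1.4, -2.1]
width: 43.7
grip_force: 41.4
```

```bash
python3 - <<'E'
from h import *
c=grab("wrist"); s=state(); print(s["tcp_pos"],s["width"])
z=s["tcp_pos"][2]+42
m=cv2.inRange(c["hsv"],(0,120,40),(8,255,255))|cv2.inRange(c["hsv"],(172,120,40),(180,255,255))
n,l,st,ce=cv2.connectedComponentsWithStats(m); b=st[1+np.argmax(st[1:,4])]; cx=b[0]+b[2]/2
V=c["hsv"][b[1]-2:b[1]+30,int(cx),2].tolist(); print(b,V)
r=b[1]-2+int(np.argmax(np.diff(np.array(V[3:],int))))+4
print("far rim row",r,"centre tool x",rel(cast(c,(cx,r),z)[0],s)[0]*20-20.5, "blue was 17.0-20.5")
d=dict(c); T=np.eye(4);T[:3,:3]=R.from_rotvec([-2.2575,-2.1839,0]).as_matrix();T[:3,3]=[608.3,48.7,231.1];T=T@np.array(c["tool_from_camera"]);d["o"],d["R"]=T[:3,3],T[:3,:3]
print("blue w1 near rim", cast(d,(288.5,264.5),160)[0]+[0,20.5,0])
print("spot2",rel([450,-76.2,98],s), s["tcp_pos"])
E
```

```text
[625.40783559 -65.04420193 159.52962032] 43.824906731018416
[ 209  234   99   90 6993] [191, 185, 184, 184, 185, 186, 185, 186, 186, 187, 188, 188, 189, 184, 185, 220, 241, 243, 240, 238, 237, 237, 238, 238, 238, 238, 238, 238, 238, 238, 238, 238]
far rim row 247 centre tool x -1.8011619750948036 blue was 17.0-20.5
blue w1 near rim [634.11954761  13.63933685 160.        ]
spot2 [-0.84488028 -8.75371826  3.05846873] [625.40783559 -65.04420193 159.52962032]
```

Emit:
{"op": "apply_moves", "data": {"increments": [[-0.1,-1,0,0,0,0,1],[-0.1,-1,0,0,0,0,1],[-0.1,-1,0,0,0,0,1],[-0.1,-1,0,0,0,0,1],[-0.1,-1,0,0,0,0,1]]}}

```text
time: 12.58
tcp_pos: [523.7, -71.6, 157.8]
tcp_rot: [-2.257, -2.184, 0.001]
ft_force: [0.0, -0.2, -1.7]
width: 43.8
grip_force: 41.4
```

Emit:
{"op": "apply_moves", "data": {"increments": [[-0.1,-1,0,0,0,0,1],[-0.1,-1,0,0,0,0,1],[-0.1,-1,0,0,0,0,1],[0,-0.7,0,0,0,0,1],[0,0,0,0,0,0,1]]}}

```text
time: 13.2
tcp_pos: [450.0, -75.2, 158.3]
tcp_rot: [-2.258, -2.184, 0.0]
ft_force: [-0.4, -0.7, -2.1]
width: 43.9
grip_force: 41.4
```

```bash
python3 - <<'E'
from h import *
import numpy as np
s=state(); print(s["tcp_pos"],rel([450.5,-75.5,100],s)*20)
c=grab("wrist")
m=cv2.inRange(c["hsv"],(98,120,60),(125,255,255)); n,l,st,ce=cv2.connectedComponentsWithStats(m); b=st[1+np.argmax(st[1:,4])]; cx=b[0]+b[2]/2
print("blue placed",b,"near rim->centre",cast(c,(cx,b[1]+b[3]-.5),98)[0]+[0,20.5,0], "sides",cast(c,[(b[0],b[1]+b[3]*.6),(b[0]+b[2],b[1]+b[3]*.6)],98).round(1).tolist())
cv2.imwrite("pics/w5.png",c["color"][:,:,::-1])
E
```

```text
[450.03432643 -75.17647075 158.2609812 ] [-0.31246658  0.49438758 58.26080499]
blue placed [ 232  107   55   56 2377] near rim->centre [452.96482127 -16.9700872   98.        ] sides [[433.2, -20.6, 98.0], [473.7, -22.0, 98.0]]
```

View pics/w5.png

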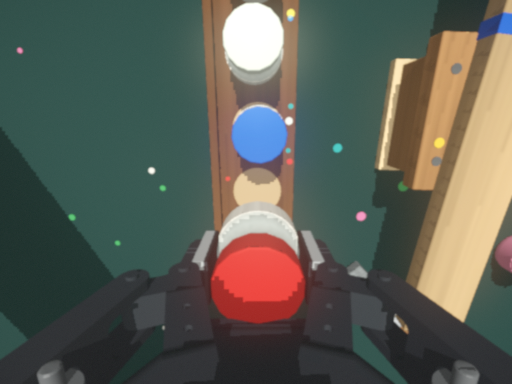

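The row seems aligned. The blue lid is at (260,134), white at (253,37), and part of spot 2 shows at (257,187) under the held red jar. I'll check the spacing numerically.

```bash
python3 - <<'E'
from h import *
s=state(); c=grab("wrist")
def big(m,roi):
    k=np.zeros_like(m);x0,y0,x1,y1=roi;k[y0:y1,x0:x1]=m[y0:y1,x0:x1]
    cn=max(cv2.findContours(k,cv2.RETR_EXTERNAL,cv2.CHAIN_APPROX_NONE)[0],key=cv2.contourArea);return cn[:,0].astype(float)
def circ(P):
    q=np.linalg.lstsq(np.c_[2*P,np.ones(len(P))],(P**2).sum(1),rcond=None)[0];return q[:2].round(1),np.sqrt(q[2]+q[:2]@q[:2]).round(1)
V=c["hsv"][:,:,2];S=c["hsv"][:,:,1]
print(c["hsv"][3:85:4,253].tolist()[::2], V[100:170:4,260].tolist())
w=big(cv2.inRange(c["hsv"],(0,0,235),(180,60,255)),(215,0,295,90)); b=big(cv2.inRange(c["hsv"],(98,120,60),(125,255,255)),(215,90,300,170))
sp=big(cv2.inRange(c["hsv"],(10,30,150),(30,130,255)),(225,164,290,225))
print("white",w.min(0),w.max(0),circ(cast(c,w,98)[:,:2])); print("blue",circ(cast(c,b,98)[:,:2]))
sp=sp[(sp[:,1]<196)&(sp[:,1]>165)]; print("spot2",sp.min(0),sp.max(0),circ(cast(c,sp,36)[:,:2]))
E
```

```text
[[39, 13, 249], [0, 0, 255], [0, 0, 255], [0, 0, 255], [0, 0, 255], [0, 0, 255], [30, 2, 255], [30, 3, 255], [30, 6, 255], [42, 15, 170], [25, 19, 150]] [105, 193, 245, 244, 242, 241, 240, 239, 239, 237, 237, 237, 236, 235, 234, 233, 102, 146]
white [222.   3.] [281.  69.] (array([451. ,  46.6]), np.float64(19.5))
blue (array([453.2, -17.7]), np.float64(19.6))
spot2 [225. 168.] [289. 195.] (array([449.9, -84.6]), np.float64(34.1))
```

```bash
python3 - <<'E'
from h import *
s=state(); c=grab("wrist")
def circ(P):
    q=np.linalg.lstsq(np.c_[2*P,np.ones(len(P))],(P**2).sum(1),rcond=None)[0];return q[:2].round(1),np.sqrt(q[2]+q[:2]@q[:2]).round(1)
m=cv2.inRange(c["hsv"],(15,30,175),(28,120,255)); 
L=[];
for r in range(168,202,3):
    x=np.flatnonzero(m[r,226:292])+226
    if len(x): L.append((r,x[0],x[-1]))
print(L); E=np.array([(a,r) for r,a,b in L]+[(b,r) for r,a,b in L],float)
print("spot2",circ(cast(c,E,36)[:,:2]), cast(c,[((a+b)/2,r) for r,a,b in L],36)[:,:2].round(1).tolist())
g=c["hsv"][:,:,2]
for r in (120,150): print(r,cast(c,[(212,r),(297,r)],36)[:,:2].round(1).tolist(), g[r,200:304:2].tolist())
# circle arc of blue upper-left pale ring of spot1?
print(m[95:115,230:290:4].astype(bool).astype(int).tolist()[::3])
E
```

```text
[(174, np.int64(239), np.int64(243)), (177, np.int64(236), np.int64(245)), (180, np.int64(234), np.int64(277)), (183, np.int64(233), np.int64(278)), (186, np.int64(232), np.int64(279)), (189, np.int64(232), np.int64(279)), (192, np.int64(232), np.int64(279)), (195, np.int64(233), np.int64(279)), (198, np.int64(233), np.int64(278)), (201, np.int64(235), np.int64(277))]
spot2 (array([449.5, -77.4]), np.float64(23.9)) [[435.5, -58.3], [434.8, -61.3], [449.7, -64.9], [449.6, -68.0], [449.5, -71.1], [449.4, -74.2], [449.3, -77.4], [449.7, -80.6], [449.1, -83.7], [449.5, -86.9]]
120 [[410.7, -5.7], [490.9, -8.3]] [91, 92, 91, 93, 138, 143, 144, 138, 106, 143, 144, 147, 149, 150, 152, 154, 195, 215, 239, 240, 240, 240, 241, 241, 241, 241, 241, 241, 242, 241, 241, 241, 241, 241, 241, 241, 240, 240, 240, 239, 231, 171, 238, 255, 255, 252, 163, 107, 103, 103, 101, 100]
150 [[408.5, -33.7], [491.1, -36.4]] [91, 92, 92, 92, 89, 141, 147, 145, 130, 128, 145, 146, 143, 145, 152, 154, 151, 147, 221, 234, 235, 235, 235, 235, 235, 235, 235, 235, 235, 236, 236, 235, 235, 235, 235, 235, 234, 234, 234, 231, 184, 138, 158, 205, 195, 149, 135, 101, 102, 102, 100, 101]
[[0, 0, 0, 0, 0, 0, 0, 0, 0, 0, 0, 0, 0, 0, 0], [0, 0, 0, 0, 0, 0, 0, 0, 0, 0, 0, 0, 0, 0, 0], [0, 0, 0, 0, 0, 0, 0, 0, 0, 0, 0, 0, 0, 0, 0], [0, 0, 0, 0, 0, 0, 1, 0, 1, 0, 0, 0, 0, 0, 0], [0, 0, 0, 0, 0, 0, 0, 0, 0, 0, 1, 0, 0, 0, 0], [0, 0, 1, 0, 0, 0, 0, 0, 0, 0, 0, 1, 0, 0, 0], [0, 0, 0, 0, 0, 0, 0, 0, 0, 0, 0, 0, 0, 0, 0]]
```

Emit:
{"op": "apply_moves", "data": {"increments": [[-0.05,0,1,0,0,0,1],[0,0,1,0,0,0,1],[0,0,1,0,0,0,1],[0,0,1,0,0,0,1],[0,0,0.7,0,0,0,1]]}}

```text
time: 13.98
tcp_pos: [450.8, -76.2, 63.4]
tcp_rot: [-2.257, -2.185, 0.0]
ft_force: [0.1, -0.6, -2.1]
width: 43.9
grip_force: 41.4
```

Emit:
{"op": "apply_moves", "data": {"increments": [[0,0,0.3,0,0,0,1],[0,0,0.1,0,0,0,1],[0,0,0,0,0,0,0.5],[0,0,0,0,0,0,0.2],[0,0,0,0,0,0,0.2]]}}

```text
time: 14.6
tcp_pos: [450.8, -76.3, 56.7]
tcp_rot: [2.257, 2.184, 0.001]
ft_force: [-0.1, 0.4, -0.3]
width: 68.4
grip_force: 0.0
```

Emit:
{"op": "apply_moves", "data": {"increments": [[0,0,-1,0,0,0,0.2],[0,0,-1,0,0,0,0.2],[0,0,-1,0,0,0,0.2],[0,0,-1,0,0,0,0.2],[0,0,-1,0,0,0,0.2]]}}

```text
time: 15.22
tcp_pos: [450.5, -76.3, 157.2]
tcp_rot: [2.257, 2.184, 0.0]
ft_force: [0.6, -0.2, -0.7]
width: 68.2
grip_force: 0.0
```

```bash
python3 - <<'E'
from h import *
s=state(); c=grab("wrist"); print(s["tcp_pos"])
def circ(P):
    q=np.linalg.lstsq(np.c_[2*P,np.ones(len(P))],(P**2).sum(1),rcond=None)[0];return q[:2].round(1),np.sqrt(q[2]+q[:2]@q[:2]).round(1)
H=c["hsv"]
for nm,m in [("blue",cv2.inRange(H,(98,100,215),(125,255,255))),("red",cv2.inRange(H,(0,120,215),(8,255,255))|cv2.inRange(H,(172,120,215),(180,255,255)))]:
    cn=max(cv2.findContours(m,cv2.RETR_EXTERNAL,cv2.CHAIN_APPROX_NONE)[0],key=cv2.contourArea); b=cv2.boundingRect(cn)
    P=cast(c,cv2.convexHull(cn)[:,0],98)[:,:2]; print(nm,b,circ(P),cast(c,[(b[0]+b[2]/2,b[1]),(b[0]+b[2]/2,b[1]+b[3])],98)[:,:2].round(1).tolist())
E
```

```text
[450.52857905 -76.2515552  157.23212541]
blue (231, 105, 55, 56) (array([453.2, -17.2]), np.float64(19.6)) [[454.0, 2.4], [452.8, -37.2]]
red (233, 187, 51, 48) (array([451.1, -76.9]), np.float64(19.9)) [[452.2, -57.3], [450.9, -97.3]]
```

The red jar is centred to about 1.5 mm. The blue jar is about 2.4 mm off, so I'll regrip it and nudge it 2 mm.

Emit:
{"op": "apply_moves", "data": {"increments": [[1,0,0,0,0,0,0.2],[1,0,0,0,0,0,0.2],[0.95,0,0,0,0,0,0.2],[0,0,1,0,0,0,0.2],[0,0,1,0,0,0,0.2]]}}

```text
time: 15.9
tcp_pos: [452.5, -17.0, 115.7]
tcp_rot: [2.257, 2.185, 0.001]
ft_force: [0.8, -0.3, -0.8]
width: 68.2
grip_force: 0.0
```

Emit:
{"op": "apply_moves", "data": {"increments": [[0,0,1,0,0,0,0.2],[0,0,1,0,0,0,0.2],[0,0,0.95,0,0,0,0.2],[0,0,0,0,0,0,1],[0,0,0,0,0,0,1]], "grip_force": 30}}

```text
time: 16.52
tcp_pos: [452.6, -17.3, 57.8]
tcp_rot: [2.257, 2.184, 0.0]
ft_force: [-0.1, -0.9, -0.2]
width: 44.0
grip_force: 30.7
```

Emit:
{"op": "apply_moves", "data": {"increments": [[0,0,0,0,0,0,1],[0,0,-0.1,0,0,0,1],[0.1,0,0,0,0,0,1],[0,0,0.1,0,0,0,1],[0,0,0,0,0,0,1]]}}

```text
time: 17.15
tcp_pos: [452.6, -15.2, 57.3]
tcp_rot: [2.258, 2.185, 0.0]
ft_force: [0.3, 1.3, 1.8]
width: 43.8
grip_force: 31.0
```

Emit:
{"op": "apply_moves", "data": {"increments": [[0,0,0,0,0,0,0.5],[0,0,0,0,0,0,0.2],[0,0,0,0,0,0,0.2],[0,0,-1,0,0,0,0.2],[0,0,-1,0,0,0,0.2]]}}

```text
time: 17.77
tcp_pos: [452.3, -15.3, 97.6]
tcp_rot: [-2.257, -2.184, 0.001]
ft_force: [0.6, 0.3, -0.2]
width: 68.4
grip_force: 0.0
```

Emit:
{"op": "apply_moves", "data": {"increments": [[0,0,-1,0,0,0,0.2],[0,0,-1,0,0,0,0.1],[0,0,-1,0,0,0,0],[0,0,-1,0,0,0,0],[0,0,0,0,0,0,0]]}}

```text
time: 18.4
tcp_pos: [453.1, -15.4, 178.2]
tcp_rot: [2.256, 2.183, 0.002]
ft_force: [0.0, -0.0, -1.0]
width: 85.4
grip_force: 0.0
```

```bash
python3 - <<'E'
from h import *
s=state(); c=grab("wrist"); print(s["tcp_pos"])
def circ(P):
    q=np.linalg.lstsq(np.c_[2*P,np.ones(len(P))],(P**2).sum(1),rcond=None)[0];return q[:2].round(1),np.sqrt(q[2]+q[:2]@q[:2]).round(1)
H=c["hsv"]
for nm,m in [("blue",cv2.inRange(H,(98,100,215),(125,255,255))),("green",cv2.inRange(H,(45,100,100),(85,255,255)))]:
    cn=max(cv2.findContours(m,cv2.RETR_EXTERNAL,cv2.CHAIN_APPROX_NONE)[0],key=cv2.contourArea); b=cv2.boundingRect(cn)
    print(nm,b,circ(cast(c,cv2.convexHull(cn)[:,0],98)[:,:2]))
print("to tail",rel([662,190,150],s))
E
```

```text
[453.09148562 -15.39780692 178.15313006]
blue (234, 179, 47, 45) (array([452.9, -14.4]), np.float64(19.8))
green (226, 9, 54, 63) (array([454.3, 109. ]), np.float64(20.3))
to tail [10.60916066 10.09767493  1.42889261]
```

Emit:
{"op": "apply_moves", "data": {"increments": [[0.5,1,-0.2,0,0,0,0],[0.5,1,-0.2,0,0,0,0],[0.5,1,-0.2,0,0,0,0],[0.5,1,-0.2,0,0,0,0],[0.5,1,-0.2,0,0,0,0]]}}

```text
time: 19.08
tcp_pos: [554.3, 31.7, 195.9]
tcp_rot: [-2.257, -2.184, 0.002]
ft_force: [-0.2, 1.3, 0.4]
width: 85.5
grip_force: 0.0
```

Emit:
{"op": "apply_moves", "data": {"increments": [[0.5,1,-0.2,0,0,0,0],[0.5,1,-0.2,0,0,0,0],[0.5,1,-0.2,0,0,0,0],[0.5,1,0,0,0,0.8,0],[0,0,0,0,0,0,0]]}}

```text
time: 19.7
tcp_pos: [635.5, 69.1, 207.4]
tcp_rot: [-2.374, -2.056, 0.002]
ft_force: [-0.9, 0.4, -0.0]
width: 85.3
grip_force: 0.0
```

```bash
python3 - <<'E'
from h import *
s=state(); c=grab("wrist","pics/w6.png"); print(s["tcp_pos"],s["tcp_rot"])
print([(r,c["hsv"][r,200:330:10].tolist()) for r in (150,)])
E
```

```text
[635.47116236  69.1193394  207.40963459] [-2.37421170e+00 -2.05551892e+00  2.34724897e-03]
[(150, [[79, 66, 93], [74, 52, 94], [60, 31, 98], [43, 30, 101], [19, 89, 206], [18, 88, 231], [19, 85, 239], [19, 84, 242], [19, 85, 243], [19, 83, 251], [25, 45, 108], [38, 37, 103], [55, 31, 98]])]
```

View pics/w6.png

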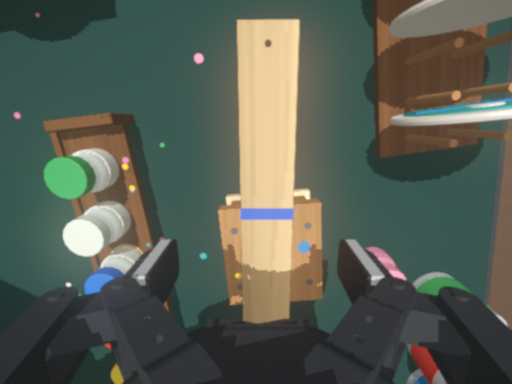

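The picture shows the slat tail end at row 20 (columns 237–299), the tape at (267,213), and the stand corners at (219,206), (322,199), (322,299) and (230,304). I'll fit lines to these edges.

```bash
cat >> h.py <<'E'
def edge_pts(c,scan,axis,sign):
    """strongest signed brightness (R-B) step along each scan line; scan: list of (fixed, lo, hi)"""
    g=cv2.GaussianBlur(c["color"].astype(float)[:,:,0]-0*c["color"][:,:,2],(3,3),0.7); out=[]
    for f,lo,hi in scan:
        v=g[f,lo:hi] if axis=="x" else g[lo:hi,f]
        d=np.diff(v)*sign; i=int(np.argmax(d)); 
        o=0 if i in(0,len(d)-1) else (d[i-1]-d[i+1])/(2*(d[i-1]-2*d[i]+d[i+1])+1e-9)
        p=lo+i+.5+np.clip(o,-1,1); out.append((p,f) if axis=="x" else (f,p))
    return np.array(out)
def line(P):
    for _ in range(3):
        vx,vy,x,y=cv2.fitLine(P.astype(np.float32),cv2.DIST_HUBER,0,.01,.01).ravel(); r=np.abs((P-[x,y])@[-vy,vx]); P=P[r<=max(1.5,2*np.median(r))]
    d=np.array([vx,vy]); return np.array([x,y]),d,r.max()
def tape(c,roi):
    m=blobs(c,(105,120,60),(128,255,255),50,roi)[1]
    cn=max(cv2.findContours(m,cv2.RETR_EXTERNAL,cv2.CHAIN_APPROX_NONE)[0],key=cv2.contourArea)
    return cv2.minAreaRect(cn)
E
python3 - <<'E'
from h import *
s=state(); c=grab("wrist"); print(s["tcp_pos"])
tx=R.from_rotvec(s["tcp_rot"]).as_matrix()[:,0]; ang=lambda d:np.degrees(np.arctan2(d[0],d[1])) if d[1]>0 else np.degrees(np.arctan2(-d[0],-d[1]))
print("tool x angle from +y",ang(tx))
def rep(nm,pts,z):
    P=cast(c,pts,z)[:,:2]; p,d,r=line(P); print(nm,p.round(1),"ang",ang(d).round(2),"n",len(P),"res",r.round(2)); return p,d
rows=list(range(40,195,5))
l=rep("slatL",edge_pts(c,[(r,228,255) for r in rows],"x",1),98); r=rep("slatR",edge_pts(c,[(q,282,312) for q in rows],"x",-1),98)
t=rep("tailend",edge_pts(c,[(x,8,40) for x in range(243,294,4)],"y",1),98)
bt=tape(c,(230,200,305,225)); print("tape",bt, cast(c,bt[0],98).round(1))
sl=rep("standL",edge_pts(c,[(q,205,238) for q in range(215,296,5)],"x",1),80); sr=rep("standR",edge_pts(c,[(q,308,335) for q in range(210,292,5)],"x",-1),80)
so=rep("standOut",edge_pts(c,[(x,288,318) for x in list(range(235,241))+list(range(296,320,3))],"y",-1),80)
sb=rep("standBack",edge_pts(c,[(x,192,214) for x in list(range(224,238,2))+list(range(298,320,3))],"y",1),80)
print("corners eye",cast(c,[(219,206),(322,199),(322,299),(230,304)],80)[:,:2].round(1).tolist())
E
```

```text
[634.78438474  68.76504682 207.62050001]
tool x angle from +y 8.151893222359218
slatL [628.5 141.3] ang 8.08 n 31 res 0.21
slatR [681.1 144.3] ang 8.09 n 31 res 0.25
tailend [665.4 214.2] ang -81.88 n 13 res 0.04
tape ((267.0, 213.0), (8.0, 50.0), 90.0) [[641.2  47.5  98. ]]
standL [586.5  -5. ] ang 3.51 n 17 res 0.18
standR [695.3 -10.7] ang 3.93 n 17 res 0.41
standOut [649.2 -70.2] ang -85.86 n 14 res 0.31
standBack [639.9  58.5] ang -74.91 n 15 res 0.75
corners eye [[592.0, 55.9], [699.8, 48.3], [690.5, -73.6], [582.9, -65.3]]
```

Emit:
{"op": "apply_moves", "data": {"increments": [[1,0.1,0,0,0,0,0],[1,0.1,0,0,0,0,0],[1,0.1,0,0,0,0,0],[1,0.1,0.5,0,0,0,0],[1,0.05,0.5,0,0,0,0]]}}

```text
time: 20.42
tcp_pos: [658.7, 167.9, 188.2]
tcp_rot: [-2.375, -2.056, 0.001]
ft_force: [0.5, 0.2, -0.3]
width: 85.4
grip_force: 0.0
```

Emit:
{"op": "apply_moves", "data": {"increments": [[1,0,1,0,0,0,0],[0.4,0,1,0,0,0,0],[0,0,1,0,0,0,0],[0,0,1,0,0,0,0],[0,0,0,0,0,0,0]]}}

```text
time: 21.05
tcp_pos: [661.9, 193.3, 107.2]
tcp_rot: [-2.376, -2.053, 0.004]
ft_force: [0.2, 0.7, 0.2]
width: 85.2
grip_force: 0.0
```

```bash
python3 - <<'E'
from h import *
s=state(); print(s["tcp_pos"],s["ft_force"],rel([662,194,67],s))
c=grab("wrist"); bt=tape(c,(0,0,512,384)); print(bt)
g=c["hsv"]; print([g[r,200:330:10,2].tolist() for r in (60,150,250)], [g[r,200:330:10,0].tolist() for r in (150,)])
E
```

```text
[661.86213596 193.3029797  107.2197459 ] [0.20438549 0.70182933 0.24731506] [0.0379061  0.00778156 2.01092879]
((496.9706115722656, 167.11764526367188), (8.246211051940918, 1.697749376296997), 14.03624439239502)
[[104, 102, 103, 102, 103, 103, 103, 103, 102, 103, 104, 104, 103], [105, 105, 107, 210, 105, 106, 107, 105, 105, 105, 105, 105, 105], [110, 115, 243, 248, 253, 255, 255, 255, 255, 255, 150, 119, 101]] [[82, 82, 82, 68, 83, 83, 82, 82, 83, 82, 82, 83, 83]]
```

Emit:
{"op": "apply_moves", "data": {"increments": [[0,0,1,0,0,0,0.1],[0,0,1,0,0,0,0.2],[0,0,0,0,0,0,0.3],[0,0,0,0,0,0,1],[0,0,0,0,0,0,1]], "grip_force": 70}}

```text
time: 21.72
tcp_pos: [662.8, 194.1, 69.7]
tcp_rot: [2.376, 2.055, 0.001]
ft_force: [-0.2, -0.3, -1.5]
width: 51.2
grip_force: 73.8
```

Emit:
{"op": "apply_moves", "data": {"increments": [[0,0,0,0,0,0,1],[0,0,0,0,0,0,1]]}}

```text
time: 21.98
tcp_pos: [662.7, 194.1, 69.5]
tcp_rot: [2.376, 2.055, 0.0]
ft_force: [-0.6, -0.2, -1.3]
width: 51.1
grip_force: 73.8
```

```bash
python3 - <<'E'
from h import *
s=state(); print(s["tcp_pos"],s["tcp_rot"],s["ft_force"],s["wrist_torque"],s["width"],s["grip_force"])
c=grab("wrist")
rows=[r for r in range(60,300,10)]
t=edge_pts(c,[(x,120,270) for x in range(235,285,5)],"y",1); print(t.round(1).tolist()); P=cast(c,t,98)[:,:2]; p,d,r=line(P); print("tail end",p,np.degrees(np.arctan2(d[1],d[0])),r)
print("tail in tool",rel([*p,98],s)*20)
E
```

```text
[662.74137556 194.13102982  69.50686128] [2.37622244e+00 2.05497437e+00 3.49736383e-04] [-0.55159084 -0.17203369 -1.28792287] [-0.00427895  0.16070603 -0.24032333] 51.14288037018218 73.75829458236694
[[235.0, 216.4], [240.0, 216.3], [245.0, 216.4], [250.0, 216.4], [255.0, 216.4], [260.0, 216.3], [265.0, 216.3], [270.0, 216.3], [275.0, 216.3], [280.0, 216.3]]
tail end [666.96173 221.51607] -8.225979 0.02169006019170744
tail in tool [ 27.71146027   0.23133572 -28.48915752]
```

Gripped. The slat is at 8.2° and the stand at about 4.0°, so I need to slide about 116 mm along the slat and turn −4.2° about tool z. I'll go in small steps and check the force.

Emit:
{"op": "apply_moves", "data": {"increments": [[-0.3,-0.01,0,0,0,-0.05,1],[-0.6,-0.02,0,0,0,-0.05,1],[-0.6,-0.02,0,0,0,-0.05,1],[-0.6,-0.02,0,0,0,-0.05,1],[-0.6,-0.02,0,0,0,-0.05,1]]}}

```text
time: 22.65
tcp_pos: [653.9, 139.8, 69.4]
tcp_rot: [2.34, 2.097, 0.0]
ft_force: [0.1, 0.7, -0.1]
width: 51.2
grip_force: 73.8
```

Emit:
{"op": "apply_moves", "data": {"increments": [[-0.6,-0.02,0,0,0,-0.05,1],[-0.6,-0.02,0,0,0,-0.05,1],[-0.6,-0.02,0,0,0,-0.05,1],[-0.5,0,0,0,0,-0.05,1],[0,0,0,0,0,0,1]]}}

```text
time: 23.28
tcp_pos: [648.2, 94.1, 69.3]
tcp_rot: [2.311, 2.128, -0.001]
ft_force: [0.1, -1.7, -0.3]
width: 51.3
grip_force: 73.9
```

```bash
cat > e.py <<'E'
from h import *
s=state(); print(s["time"],s["tcp_pos"].round(1),"ang",90-np.degrees(2*np.arctan2(abs(s["tcp_rot"][1]),abs(s["tcp_rot"][0]))),s["ft_force"].round(1),s["wrist_torque"].round(2))
tx=R.from_rotvec(s["tcp_rot"]).as_matrix()[:,0]; print("tape by FK",(s["tcp_pos"]-148.6*tx).round(1))
for n in ("top","side"):
    c=grab(n); m=cv2.inRange(c["hsv"],(105,120,50),(128,255,255))
    ce=proj(c,[s["tcp_pos"][0]-148.6*tx[0],s["tcp_pos"][1]-148.6*tx[1],98])[0]; x,y=ce.astype(int); print(n,"expected px",ce.round(1))
    for q,a,b in blobs(c,(105,110,50),(128,255,255),8,(x-25,max(0,y-25),x+25,y+25))[0]: print("  blue",q,a,b,cast(c,q,98)[0].round(1))
    cv2.imwrite(f"pics/{n}_{int(s['time']*10)}.png",c["color"][:,:,::-1])
E
python3 e.py
```

```text
23.275 [648.2  94.1  69.3] ang 4.710465789478263 [ 0.1 -1.7 -0.3] [-0.14  0.04  0.01]
tape by FK [636.  -54.   69.4]
top expected px [276.3 171.6]
  blue [276.7 172.1] 94 [274 162   7  21] [634.6 -55.   98. ]
side expected px [243.  180.9]
  blue [245.5 182.2] 20 [240 181  12   4] [626.8 -48.   98. ]
```

```bash
cat > f.py <<'E'
from h import *
c=grab("top"); ends=proj(c,[[690.5,-73.6,80],[582.9,-65.3,80]]); print("edge ends px",ends.round(1).tolist())
for nm,im in (("now",c["color"]),("t0",cv2.imread("pics/top0.png")[:,:,::-1])):
    d=dict(c); d["color"]=im; (u0,v0),(u1,v1)=ends; sc=[]
    for r in range(int(min(v0,v1))+2,int(max(v0,v1))-1):
        if 166<=r<=191: continue
        u=u0+(u1-u0)*(r-v0)/(v1-v0); sc.append((r,int(u)-6,int(u)+7))
    p=edge_pts(d,sc,"x",-1); P=cast(d,p,80)[:,:2]; print(nm,p.round(1).tolist()); q,dd,res=line(P); dd=dd*np.sign(dd[0])
    print("  edge at x=637: y",(q[1]+dd[1]/dd[0]*(637-q[0])).round(1),"ang",np.degrees(np.arctan2(dd[1],dd[0])).round(2),res.round(2))
bt=tape(c,(255,150,310,200)); print("tape",bt,cast(c,bt[0],98).round(1))
E
python3 f.py
```

```text
edge ends px [[284.1, 153.7], [279.6, 193.3]]
now [[284.5, 155.0], [284.5, 156.0], [284.5, 157.0], [284.5, 158.0], [284.4, 159.0], [284.3, 160.0], [284.3, 161.0], [284.2, 162.0], [287.9, 163.0], [276.5, 164.0], [276.5, 165.0]]
  edge at x=637: y -29.4 ang -48.35 3.18
t0 [[284.5, 155.0], [284.5, 156.0], [284.5, 157.0], [284.5, 158.0], [284.4, 159.0], [284.2, 160.0], [284.2, 161.0], [284.3, 162.0], [287.3, 163.0], [287.5, 164.0], [287.5, 165.0]]
  edge at x=637: y -93.9 ang 22.98 1.15
tape ((276.376953125, 171.984619140625), (4.465250492095947, 20.46573257446289), 7.125016689300537) [[634.9 -54.1  98. ]]
```

The tape is about 16.3 mm short of the edge (17.1 by the top camera, 15.5 by kinematics), with 0.75° left to turn.

Emit:
{"op": "apply_moves", "data": {"increments": [[-0.3,0,0,0,0,-0.05,1],[-0.3,0,0,0,0,-0.05,1],[-0.2,0,0,0,0,0,1],[0,0,0,0,0,0,1]]}}

```text
time: 23.92
tcp_pos: [647.0, 78.6, 69.3]
tcp_rot: [2.295, 2.144, -0.001]
ft_force: [-0.2, -1.2, 0.2]
width: 51.0
grip_force: 73.9
```

```bash
python3 e.py; python3 - <<'E'
from h import *
c=grab("top"); ends=proj(c,[[690.5,-73.6,80],[582.9,-65.3,80]])
# slat direction & edge in top view; tape offset to edge
sc=lambda rows:[(r,int(284-0.114*(r-154))-6,int(284-0.114*(r-154))+7) for r in rows]
up=edge_pts(c,sc(range(155,163)),"x",-1); lo=edge_pts(c,sc(range(188,195)),"x",-1); print(up.round(1).tolist(),lo.round(1).tolist())
P=cast(c,up,80)[:,:2].mean(0); print("edge pt",P.round(1),"-> y at x=637 (4 deg):",(P[1]+(P[0]-637)*np.tan(np.radians(4))).round(1))
for k in range(2):
  m=blobs(c,(105,110,50),(128,255,255),20,(265,150,305,200))[1]; ys,xs=np.nonzero(m)
  print("tape px",xs.mean().round(2),ys.mean().round(2), np.polyfit(ys,xs,1).round(3),"rows",ys.min(),ys.max(),"edge slope",((ends[1]-ends[0])[0]/(ends[1]-ends[0])[1]).round(3))
  break
# slat lower edge in outer part
e=[edge_pts(c,[(x,165,200)],"y",1)[0] for x in range(300,350,4)]; f=[edge_pts(c,[(x,165,215)],"y",-1)[0] for x in range(300,350,4)]
for nm,q in(("far",e),("near",f)):
    q,d,r=line(cast(c,np.array(q),98)[:,:2]); print(nm,q.round(1),np.degrees(np.arctan(d[0]/d[1])).round(2),r.round(2))
E
```

```text
23.925 [647.   78.6  69.3] ang 3.8987566765578663 [-0.2 -1.2  0.2] [-0.16  0.04  0.12]
tape by FK [636.9 -69.7  69.4]
top expected px [282.4 171.5]
  blue [282.8 172.3] 96 [280 162   7  22] [634.8 -70.7  98. ]
side expected px [243.8 178.2]
  blue [247.6 180. ] 20 [242 179  11   5] [623.3 -61.6  98. ]
[[284.6, 155.0], [284.5, 156.0], [284.5, 157.0], [284.5, 158.0], [284.4, 159.0], [284.3, 160.0], [284.3, 161.0], [281.5, 162.0]] [[281.5, 188.0], [281.4, 189.0], [281.3, 190.0], [281.3, 191.0], [281.0, 192.0], [280.8, 193.0], [280.7, 194.0]]
edge pt [677.2 -74. ] -> y at x=637 (4 deg): -71.2
tape px 282.7 172.33 [-9.8000e-02  2.9967e+02] rows 162 183 edge slope -0.113
far [ 654.8 -189.1] 2.47 1.16
near [ 602.9 -164.9] 2.13 0.76
```

The tape sits on the edge to within 1 mm and the angle matches. I'll add a light downward hold on the tail and check.

Emit:
{"op": "apply_moves", "data": {"increments": [[-0.02,0,0.03,0,0,0,1],[0,0,0,0,0,0,1],[0,0,0,0,0,0,1]]}}

```text
time: 24.45
tcp_pos: [647.0, 79.0, 68.8]
tcp_rot: [2.295, 2.145, 0.0]
ft_force: [-0.9, 0.0, 3.0]
width: 51.0
grip_force: 74.1
```

```bash
python3 e.py; python3 - <<'E'
from h import *
c=grab("top"); s=state()
# outer part of slat: mask of pale wood -> min-area rect on z=98, end position
m=blobs(c,(8,40,120),(26,170,255),30,(290,150,400,215))[1]
cn=max(cv2.findContours(m,cv2.RETR_EXTERNAL,cv2.CHAIN_APPROX_NONE)[0],key=cv2.contourArea); P=cast(c,cn[:,0],98)[:,:2].astype(np.float32)
print("outer part",cv2.minAreaRect(P),"min y",P[:,1].min(),"expected outer end y",-70.5-250*.9976)
roi=(190,225,330,275)
for nm,lo,hi in [("blue",(98,120,60),(125,255,255)),("red",(0,150,100),(7,255,255)),("green",(45,120,70),(85,255,255)),("yellow",(20,150,120),(32,255,255))]:
    print(nm,[(q,a,cast(c,q,98)[0].round(1)) for q,a,b in blobs(c,lo,hi,60,roi)[0]])
E
```

```text
24.45 [647.   79.   68.8] ang 3.880717065647744 [-0.9  0.   3. ] [ 0.09  0.26 -0.1 ]
tape by FK [637.  -69.3  68.8]
top expected px [282.3 171.5]
  blue [282.6 172.2] 98 [280 162   7  22] [635.1 -70.2  98. ]
side expected px [243.8 178.2]
  blue [247.5 180.2] 24 [241 179  13   6] [623.4 -60.4  98. ]
outer part ((627.4226684570312, -204.09117126464844), (71.23681640625, 229.6465301513672), 1.2021071910858154) min y -318.5847 expected outer end y -319.9
blue [(array([258.7, 242.6]), np.int32(216), array([452.4, -16.6,  98. ]))]
red [(array([283.6, 244.3]), np.int32(214), array([451. , -78.5,  98. ]))]
green []
yellow [(array([307.4, 247.5]), np.int32(212), array([ 445.8, -137.6,   98. ]))]
```

```bash
python3 -c "
from rig import job_done;print(job_done())"
```

```text
the job is handed in; nothing more can be done
None
```

Job handed in: by my last readings both jars stand on the pale spots to within about 2 mm, and the slat's blue tape lies on the stand's outer edge to within about 1 mm and square to within about half a degree. The gripper is still holding the tail down with about 3 N, and I saw nothing else disturbed, though I did not re-check every item on the bench; about 24.5 s of the 59 s were used.

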